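# Stack the spacer rings in the microscope's camera adapter

## Robot

A 7-joint arm with a two-finger parallel gripper is mounted at the origin on the work surface. World frame = base frame: x ahead of the robot, y to its left, z up, the work surface at z = 0. Lengths are in mm, angles in rad, forces in N, time in s.
With the tool pointing down it reaches from about 400 to 850 mm from the base axis. Payload 4.5 kg.
Tool frame: the origin (TCP) lies midway between the tips of the shut fingers; the grasp point (between the pads) lies env.grip_depth behind it (env.grip_depth is the distance from the TCP to the grasp point, in mm); z points along the fingers, y is the line along which they close (so a half turn about z gives the same grasp; the last joint's range is limited). The gripper opens to 88 mm and grips with 3 to 60 N. Pads are 18 mm wide; open, the fingers measure 123 mm over their backs; the gripper's body (75 mm by 187 mm) begins 45 mm behind the grasp point.
Start: joints at [-1.268, 0.689, -0.195, 1.565, 0.157, 0.902, -0.215], TCP at [165.963, 602.586, 238.743] pointing down, gripper open.
Joint ranges: [-3.01, 3.01], [-0.46, 2.08], [-1.47, 1.51], [0.13, 2.56], [-1, 4.14], [0.04, 2.09], [-2.66, 2.66]. Speed limits (rad/s): [2.57, 2.57, 3.14, 3.14, 3.14, 3.14, 3.14].

## Interface

Orientations are given as a unit quaternion [x, y, z, w].
In Python, from rig import env gives the robot as it stands.
- The arm moves only by the tool apply_moves, never from a script. Its argument "rows" is a list of rows, each an object of numbers: "ax", "ay", "az": the turn, a rotation vector about the tool's x, y, z in degrees; "x", "y", "z": the shift along the tool's x, y, z in mm; "grip": the finger opening in mm, from 0 to 88.1. In form: [{"ax": .., "ay": .., "az": .., "x": .., "y": .., "z": .., "grip": ..}, ...]. A call has 1 to 5 rows; each row shifts and turns the commanded pose from where the row before left it, along the tool's axes as they then stand; what a row does not reach is not made up. A row lasts 1/10 s, in which the tool goes at most 50 mm and 8.59 degrees, less where a joint would pass 70% of its speed; a pose out of reach is approached as far as the arm can. A call is refused whole if a number of a shift passes 50 or a number of a turn 8.59, either way. A call with a gripper value outside its range is refused whole. The fingers move at their own pace and stop on an object; the grip force is fixed at half the most. Time passes only in rows, so rows that do not move let the fingers close. It gives the time, the measured TCP pose, the force, the opening and the grip force at its end, in the units of the state.
- env.observe(): the state, without advancing time (a new reading comes with each control period).
- env.camera(name): name is "scene" or "top"; returns a dict with "color" (384x512x3 uint8, red, green, blue), "depth" (384x512 float32, mm along the optical axis (not along the pixel's ray), 0 where there is no reading), "fx", "fy", "cx", "cy" (pixels), "xyz" and "orientation" of the camera in the world. Camera axes: x right, y down, z forward; pixel columns grow to the right and rows downward; lengths in mm; the calibration is good to about 2 mm. A picture is of the moment at which its call begins.
- env.sign_off(): hands the job in; it is judged then, once.
The state is a dict: "time_s": time; "qpos": joint angles; "qvel": joint speeds; "tau": joint torques, N m; "eef_pos": TCP position; "ee_rot": TCP orientation; "contact_force": force on the tool from outside, world axes, zero at the start; "wrist_torque": the same for the moment, N m; "grip_width": finger opening in mm; "grasp_force": force on a finger pad.
Only numpy, scipy, OpenCV 4.12 (cv2) and the standard library are available. Lean on these libraries where they do the work, as an engineer would, in place of code of your own. Each camera call takes 0.05 s, during which the arm holds its last target. There are 200 camera calls.

## Task

Drop the two small steel spacer rings into the aluminium adapter tube, one after the other in either order, so that they lie flat inside it as one column, fully down. Leave the wide ring where it lies; it does not fit.

Things in the scene. Friction and masses are not known exactly. Their poses are not given: they have to be found in the camera images.
- ring_a: small flat spacer ring of bare steel, 52 mm outer diameter, 34 mm hole, 14 mm thick, about 135 g, lying flat and loose on the blue mat. Identical to ring_b. Origin at the centre of the ring, half-way through its thickness (7 mm above the mat at the start); z is the ring's axis, up.
- ring_b: second small flat spacer ring of bare steel, the same: 52 mm outer diameter, 34 mm hole, 14 mm thick, lying flat and loose on the blue mat. Origin at the centre of the ring, half-way through its thickness; z is the ring's axis, up.
- adapter: aluminium tube, fixed upright on the mat by a round flange (100 mm wide, 8 mm thick), open at the top. The bore tapers evenly, from 76 mm wide at the mouth (84 mm outside) to 60 mm at the floor. Origin on the tube's axis under the flange (at mat level); z up. Heights from there: inner floor 8 mm, rim 44 mm; centres of the two rings when fully down 15 and 29 mm.
- wide_ring: bystander: wide flat ring of the same steel, 90 mm outer diameter, 66 mm hole, 14 mm thick, too wide for the tube. Origin at its centre, half-way through its thickness; z is its axis. The mat is 3 mm thick, its top at z = 0.003. A solder spool, a flux jar and a screwdriver also lie about, all lower than 60 mm.
Mind the look-alikes: they are no part of the job. What is shaped like the ring_b but black is not meant.

How it is judged (in metres and radians):
At the end, for the whole second after the job is handed in: Both small rings lie at rest inside the adapter tube, flat within 0.2 rad (11 degrees), within 10 mm of its axis, as one column with each ring's centre less than 36 mm above the underside of the flange (within 7 mm of fully down), in either order, either face up (horizontal distance between each of ring_a, ring_b and adapter below 0.01 m and z of each of ring_a, ring_b in the frame of adapter below 0.036 m and angle between the z axis of each of ring_a, ring_b and the z axis of adapter, either way round below 0.2 rad and linear speed of each of ring_a, ring_b below 0.02 m/s); the robot touches nothing.
It fails at once if the wide ring is moved more than 40 mm from where it lay (distance of wide_ring from where it was at the start of the episode above 0.04 m).
It also fails if it takes over 58 s, if anything falls off the work surface, if the arm or the gripper's body presses on something with over 40 N, if the wrist force passes 120 N, or if a joint passes its speed limit or range.

## Working session

There is one attempt and no reset: what is moved stays moved. The work goes in short steps, Python scripts to look and compute and a tool call to move; the robot and the scene stay as the last step left them, time stands still between calls to the robot, and variables do not carry over. Pictures are saved under pics/ and viewed, at most 10 in all, crops included, and the job is handed in when it is done.

Besides the shell and the picture viewer there is one more tool, called after "Request:" as name([rows], argument=value, ...), one row to a line, values as JSON. apply_moves: Moves the arm, as the interface text tells. Its arguments: {"type":"object","properties":{"rows":{"type":"array"}},"required":["rows"]}

```bash
mkdir -p pics
cat > h.py <<'E'
import numpy as np,cv2
from rig import env
from scipy.spatial.transform import Rotation as R
def cloud(c):
    d=c["depth"];v,u=np.mgrid[:d.shape[0],:d.shape[1]]
    p=np.stack([(u-c["cx"])/c["fx"]*d,(v-c["cy"])/c["fy"]*d,d],-1)
    return R.from_quat(c["orientation"]).apply(p.reshape(-1,3)).reshape(p.shape)+np.array(c["xyz"])
def save(n,img): cv2.imwrite("pics/"+n,img[...,::-1])
E
python3 - <<'E'
from h import *
o=env.observe();print(o,env.grip_depth)
for n in("top","scene"):
    c=env.camera(n);np.savez(n+".npz",**c);save(n+"1.png",c["color"]);print(n,c["xyz"],c["orientation"],c["fx"])
E
```

```text
{'time_s': 0.0, 'qpos': array([-1.26822941,  0.68996672, -0.19449045,  1.56635258,  0.15730866,
        0.90250316, -0.21507466]), 'qvel': array([ 0.00172969,  0.00091578, -0.00059818,  0.00070284,  0.00014368,
        0.00066106,  0.00024259]), 'tau': array([-7.22923214e-04, -5.27572846e+01, -1.26631591e+00, -1.53437537e+01,
       -5.24405739e-02,  6.46707922e-03,  1.75894606e-04]), 'eef_pos': array([165.85825533, 601.92930094, 237.9179407 ]), 'ee_rot': array([ 1.33930738e-01,  9.90990268e-01, -9.18335271e-04, -4.44209861e-05]), 'contact_force': array([-0.21323186,  0.06162679,  0.16482081]), 'wrist_torque': array([-0.03611605, -0.01545432,  0.04569301]), 'grasp_force': 0.0, 'grip_width': 87.90669771918196} 18.700000000000003
top [429.31686273  17.12877336 826.00922747] [-0.69662808  0.71153836 -0.05631305  0.07246598] 351.3910132582556
scene [1213.42564402  317.95076329  459.47587402] [ 0.45850262  0.73444119 -0.41785594 -0.2752597 ] 413.53639838272005
```

View pics/top1.png

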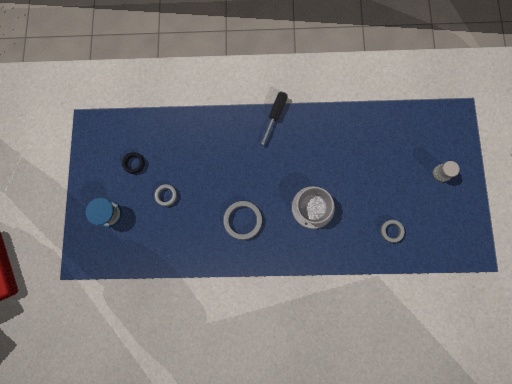

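View pics/scene1.png

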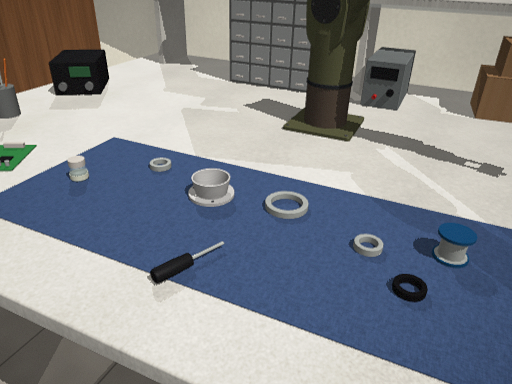

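Top view: steel rings at (166,195) and (393,231), black ring (133,163), wide ring (243,220), adapter (314,207), plus spool, jar and screwdriver. The two steel rings fit the description. The black one is the look-alike. I'll check this in a crop and measure.

```bash
cat >> h.py <<'E'
def ring(c,u,v,r,zlo,zhi):
    P=cloud(c);w=P[v-r:v+r,u-r:u+r].reshape(-1,3)
    w=w[(w[:,2]>zlo)&(w[:,2]<zhi)]
    (cx,cy),rad=cv2.minEnclosingCircle(w[:,:2].astype(np.float32))
    # algebraic midline circle fit, unbiased by density
    A=np.c_[2*w[:,:2],np.ones(len(w))];s=np.linalg.lstsq(A,(w[:,:2]**2).sum(1),rcond=None)[0]
    return np.round([len(w),cx,cy,rad,s[0],s[1],np.sqrt(s[2]+s[0]**2+s[1]**2),np.median(w[:,2])],1)
E
python3 - <<'E'
from h import *
c=dict(np.load("top.npz"))
P=cloud(c)
for n,u,v,r,a,b in(("L",166,195,17,12,25),("R",393,231,17,12,25),("black",133,163,15,12,25),("wide",243,220,26,12,25),("rim",314,207,28,40,55),("spool",100,212,18,12,80),("jar",447,172,16,12,80),("drv",275,115,30,10,60)):
    print(n,ring(c,u,v,r,a,b))
for u,v in((200,140),(350,140),(360,250)):print(P[v,u].round(1))
s=c["color"];k=lambda u,v:cv2.resize(s[v-32:v+32,u-32:u+32],(380,380),interpolation=2)
save("crop.png",np.hstack([k(150,180),k(393,231)]))
E
```

```text
L [222.  582.6 256.2  25.8 582.  255.9  21.7  16.8]
R [ 247.   486.6 -267.8   25.9  486.5 -267.2   21.6   17.2]
black [220.  664.1 337.8  26.  663.2 337.4  21.8  16.8]
wide [545.  519.1  74.6  44.8 519.   74.4  39.1  17.2]
rim [263.  545.9 -90.5  41.5 545.7 -89.8  38.7  46.6]
spool [653.  541.1 392.9  31.2 541.  392.2  21.9  55.3]
jar [ 380.   620.  -395.2   20.3  619.  -393.7   14.7   51.6]
drv [356.  764.1  -2.7  69.3 769.6  -6.1  36.8  25. ]
[719.2 178.1   2.6]
[ 709.4 -189.1    1.8]
[ 444.3 -194.3    2.9]
```

View pics/crop.png

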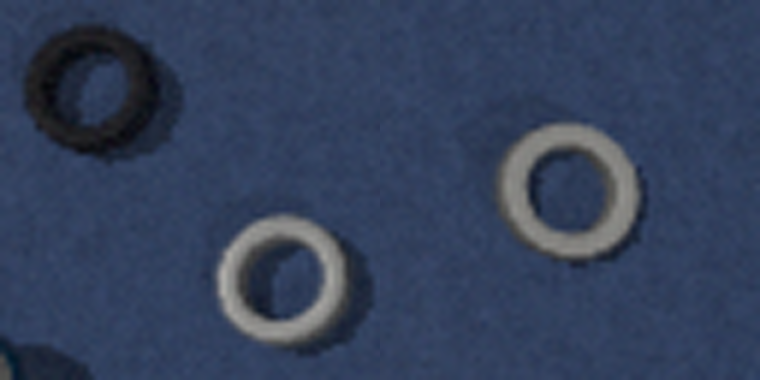

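The crop confirms it: bare steel rings at (166,195), which is world (582,256), and (393,231), which is world (486.5,-267.5). The ring at (133,163) is black. Sizes and heights match (r≈26, top at 17; rim at 47).

Two fingers around a ring span 87 mm, wider than the mouth. So I'll grip each ring by its upper half at the fingertips and release it just above the rim.

Request:
apply_moves([
  {"x": -35, "y": -16, "z": 6},
  {"x": -35, "y": -16, "z": 6},
  {"x": -35, "y": -16, "z": 6},
  {"x": -35, "y": -16, "z": 6},
  {"x": -35, "y": -16, "z": 6},
])

```text
$.rows[0]: bad value
```

Request:
apply_moves([
  {"x": -35, "y": -16, "z": 6},
  {"x": -35, "y": -16, "z": 6},
  {"x": -35, "y": -16, "z": 6},
  {"x": -35, "y": -16, "z": 6},
  {"x": -35, "y": -16, "z": 6},
])

```text
$.rows[0]: bad value
```

```bash
cat > go.py <<'E'
import sys
from h import *
o=env.observe();p=np.array(o["eef_pos"]);r=R.from_quat(o["ee_rot"])
t=np.array([float(a) for a in sys.argv[1:4]])
print(p.round(1),"shift",r.inv().apply(t-p).round(1),"axes y,z",r.as_matrix()[:,1:].T.round(3).tolist(),o["time_s"],np.array(o["qpos"]).round(2),o["grip_width"],o["grasp_force"],o["contact_force"].round(1))
E
python3 go.py 582.3 256.1 60
```

```text
[165.9 602.  238. ] shift [-493.3 -222.6  178.4] axes y,z [[0.266, 0.964, -0.002], [-0.0, -0.002, -1.0]] 0.1 [-1.27  0.69 -0.19  1.57  0.16  0.9  -0.22] 88.06584108430712 0.0 [-0.3 -0.9 -1. ]
```

All keys are needed in each row.

Request:
apply_moves([
  {"ax": 0, "ay": 0, "az": 0, "x": -35, "y": -16, "z": 6, "grip": 88},
  {"ax": 0, "ay": 0, "az": 0, "x": -35, "y": -16, "z": 6, "grip": 88},
  {"ax": 0, "ay": 0, "az": 0, "x": -35, "y": -16, "z": 6, "grip": 88},
  {"ax": 0, "ay": 0, "az": 0, "x": -35, "y": -16, "z": 6, "grip": 88},
  {"ax": 0, "ay": 0, "az": 0, "x": -35, "y": -16, "z": 6, "grip": 88},
])

```text
time_s: 0.6
eef_pos: [314.4, 477.7, 208.2]
ee_rot: [0.134, 0.991, -0.0, -0.0]
contact_force: [0.1, 1.1, -0.0]
grip_width: 88.0
grasp_force: 0.0
```

Request:
apply_moves([
  {"ax": 0, "ay": 0, "az": 0, "x": -35, "y": -16, "z": 6, "grip": 88},
  {"ax": 0, "ay": 0, "az": 0, "x": -35, "y": -16, "z": 6, "grip": 88},
  {"ax": 0, "ay": 0, "az": 0, "x": -35, "y": -16, "z": 6, "grip": 88},
  {"ax": 0, "ay": 0, "az": 0, "x": -35, "y": -16, "z": 6, "grip": 88},
  {"ax": 0, "ay": 0, "az": 0, "x": -35, "y": -16, "z": 6, "grip": 88},
])

```text
time_s: 1.1
eef_pos: [461.8, 354.1, 178.2]
ee_rot: [0.134, 0.991, -0.0, -0.0]
contact_force: [0.2, 0.6, -0.3]
grip_width: 87.9
grasp_force: 0.0
```

```bash
python3 go.py 582.3 256.1 60
```

```text
[461.8 354.1 178.2] shift [-142.3  -62.4  118.1] axes y,z [[0.265, 0.964, -0.001], [-0.001, -0.0, -1.0]] 1.1 [-0.6   0.71 -0.23  1.76  0.24  0.7   0.34] 87.89665304073526 0.0 [ 0.2  0.6 -0.3]
```

Request:
apply_moves([
  {"ax": 0, "ay": 0, "az": 0, "x": -35, "y": -15, "z": 24, "grip": 88},
  {"ax": 0, "ay": 0, "az": 0, "x": -35, "y": -15, "z": 24, "grip": 88},
  {"ax": 0, "ay": 0, "az": 0, "x": -35, "y": -15, "z": 24, "grip": 88},
  {"ax": 0, "ay": 0, "az": 0, "x": -35, "y": -15, "z": 24, "grip": 88},
  {"ax": 0, "ay": 0, "az": 0, "x": 0, "y": 0, "z": 0, "grip": 88},
])

```text
time_s: 1.6
eef_pos: [583.0, 251.9, 78.7]
ee_rot: [0.139, 0.99, -0.004, -0.0]
contact_force: [-0.4, -0.9, -0.3]
grip_width: 87.8
grasp_force: 0.0
```

```bash
python3 go.py 582.3 256.1 9
```

```text
[583.  251.9  78.7] shift [ 1.8  4.4 69.6] axes y,z [[0.274, 0.962, -0.008], [-0.002, -0.008, -1.0]] 1.6 [-0.37  0.92 -0.22  1.64  0.31  0.63  0.54] 87.76092224797844 0.0 [-0.4 -0.9 -0.3]
```

Request:
apply_moves([
  {"ax": 0, "ay": 0, "az": 0, "x": 1, "y": 2, "z": 15, "grip": 80},
  {"ax": 0, "ay": 0, "az": 0, "x": 1, "y": 2, "z": 15, "grip": 74},
  {"ax": 0, "ay": 0, "az": 0, "x": 0, "y": 0, "z": 15, "grip": 70},
  {"ax": 0, "ay": 0, "az": 0, "x": 0, "y": 0, "z": 0, "grip": 70},
  {"ax": 0, "ay": 0, "az": 0, "x": 0, "y": 0, "z": 0, "grip": 70},
])

```text
time_s: 2.1
eef_pos: [578.3, 265.4, 37.3]
ee_rot: [0.133, 0.991, -0.0, -0.0]
contact_force: [0.1, 0.1, -0.1]
grip_width: 70.5
grasp_force: 0.0
```

```bash
python3 go.py 582.3 256.1 9
```

```text
[578.3 265.4  37.3] shift [-6.3 -7.9 28.3] axes y,z [[0.264, 0.964, -0.0], [-0.001, -0.0, -1.0]] 2.1 [-0.39  0.98 -0.2   1.65  0.32  0.55  0.52] 70.52884788223679 0.0 [ 0.1  0.1 -0.1]
```

Request:
apply_moves([
  {"ax": 0, "ay": 0, "az": 0, "x": -3, "y": -4, "z": 0, "grip": 70},
  {"ax": 0, "ay": 0, "az": 0, "x": -3, "y": -4, "z": 5, "grip": 70},
  {"ax": 0, "ay": 0, "az": 0, "x": 0, "y": 0, "z": 12, "grip": 70},
  {"ax": 0, "ay": 0, "az": 0, "x": 0, "y": 0, "z": 11, "grip": 70},
  {"ax": 0, "ay": 0, "az": 0, "x": 0, "y": 0, "z": 0, "grip": 70},
])

```text
time_s: 2.6
eef_pos: [581.3, 254.8, 7.5]
ee_rot: [0.134, 0.991, -0.001, -0.002]
contact_force: [0.4, 0.2, 0.0]
grip_width: 69.7
grasp_force: 0.0
```

```bash
python3 go.py 582.3 256.1 9
```

```text
[581.3 254.8   7.5] shift [-0.6  1.5 -1.5] axes y,z [[0.265, 0.964, -0.002], [-0.003, -0.001, -1.0]] 2.6 [-0.38  1.02 -0.19  1.65  0.34  0.5   0.52] 69.70037234922789 0.0 [0.4 0.2 0. ]
```

Request:
apply_moves([
  {"ax": 0, "ay": 0, "az": 0, "x": 0, "y": 1, "z": -1, "grip": 60},
  {"ax": 0, "ay": 0, "az": 0, "x": 0, "y": 0, "z": 0, "grip": 40},
  {"ax": 0, "ay": 0, "az": 0, "x": 0, "y": 0, "z": 0, "grip": 40},
  {"ax": 0, "ay": 0, "az": 0, "x": 0, "y": 0, "z": 0, "grip": 40},
  {"ax": 0, "ay": 0, "az": 0, "x": 0, "y": 0, "z": 0, "grip": 40},
])

```text
time_s: 3.1
eef_pos: [583.2, 256.8, 11.0]
ee_rot: [0.134, 0.991, 0.0, 0.0]
contact_force: [0.1, -0.2, 0.6]
grip_width: 50.8
grasp_force: 30.0
```

Request:
apply_moves([
  {"ax": 0, "ay": 0, "az": 0, "x": 0, "y": 0, "z": 0, "grip": 40},
  {"ax": 0, "ay": 0, "az": 0, "x": 0, "y": 0, "z": -10, "grip": 40},
  {"ax": 0, "ay": 0, "az": 0, "x": 0, "y": 0, "z": -20, "grip": 40},
  {"ax": 0, "ay": 0, "az": 0, "x": 0, "y": 0, "z": -30, "grip": 40},
  {"ax": 0, "ay": 0, "az": 0, "x": 0, "y": 0, "z": -30, "grip": 40},
])

```text
time_s: 3.6
eef_pos: [582.5, 255.9, 101.8]
ee_rot: [0.134, 0.991, -0.001, -0.0]
contact_force: [0.6, 0.3, -0.2]
grip_width: 50.7
grasp_force: 30.0
```

```bash
python3 go.py 545.8 -90.2 100
```

```text
[582.5 255.9 101.8] shift [ -56.5 -343.4    2.1] axes y,z [[0.266, 0.964, -0.001], [-0.001, -0.001, -1.0]] 3.6 [-0.36  0.88 -0.24  1.63  0.3   0.66  0.55] 50.700223072699885 29.99949514400214 [ 0.6  0.3 -0.2]
```

Request:
apply_moves([
  {"ax": 0, "ay": 0, "az": 0, "x": -6, "y": -34, "z": 0, "grip": 40},
  {"ax": 0, "ay": 0, "az": 0, "x": -6, "y": -34, "z": 0, "grip": 40},
  {"ax": 0, "ay": 0, "az": 0, "x": -6, "y": -34, "z": 0, "grip": 40},
  {"ax": 0, "ay": 0, "az": 0, "x": -6, "y": -34, "z": 0, "grip": 40},
  {"ax": 0, "ay": 0, "az": 0, "x": -6, "y": -34, "z": 0, "grip": 40},
])

```text
time_s: 4.1
eef_pos: [566.5, 82.9, 101.3]
ee_rot: [0.134, 0.991, -0.0, 0.0]
contact_force: [0.2, -1.1, -1.6]
grip_width: 50.6
grasp_force: 30.0
```

Request:
apply_moves([
  {"ax": 0, "ay": 0, "az": 0, "x": -6, "y": -34, "z": 0, "grip": 40},
  {"ax": 0, "ay": 0, "az": 0, "x": -6, "y": -34, "z": 0, "grip": 40},
  {"ax": 0, "ay": 0, "az": 0, "x": -6, "y": -34, "z": 0, "grip": 40},
  {"ax": 0, "ay": 0, "az": 0, "x": -6, "y": -34, "z": 0, "grip": 40},
  {"ax": 0, "ay": 0, "az": 0, "x": -2, "y": -34, "z": 0, "grip": 40},
])

```text
time_s: 4.6
eef_pos: [546.9, -88.1, 101.3]
ee_rot: [0.134, 0.991, -0.0, 0.001]
contact_force: [0.4, -0.5, -0.6]
grip_width: 50.7
grasp_force: 30.0
```

Request:
apply_moves([
  {"ax": 0, "ay": 0, "az": 0, "x": 0, "y": 0, "z": 0, "grip": 40},
  {"ax": 0, "ay": 0, "az": 0, "x": 0, "y": 0, "z": 0, "grip": 40},
])

```text
time_s: 4.8
eef_pos: [546.5, -87.4, 101.1]
ee_rot: [0.135, 0.991, -0.0, 0.0]
contact_force: [-0.7, 0.4, -0.6]
grip_width: 50.6
grasp_force: 30.0
```

```bash
python3 go.py 545.8 -90.2 51
python3 - <<'E'
from h import *
c=env.camera("scene");P=cloud(c)
w=cv2.resize(c["color"][90:240,120:320],(800,600),interpolation=2);save("held.png",w)
E
```

```text
[546.5 -87.4 101.1] shift [-0.  -2.8 50.1] axes y,z [[0.268, 0.963, -0.0], [0.0, -0.0, -1.0]] 4.8 [ 0.24  0.81 -0.28  1.89  0.43  0.5   0.96] 50.59961741796744 29.999456950463355 [-0.7  0.4 -0.6]
```

View pics/held.png

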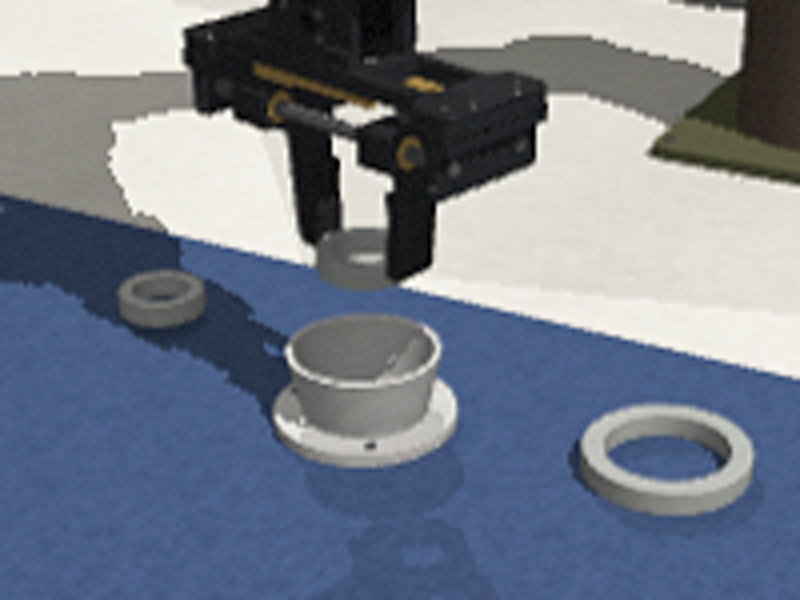

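The picture shows the ring held level between the fingertips at (365,258), above the tube mouth at (363,345). Next I lower it to just above the rim.

Request:
apply_moves([
  {"ax": 0, "ay": 0, "az": 0, "x": 0, "y": -3, "z": 10, "grip": 40},
  {"ax": 0, "ay": 0, "az": 0, "x": 0, "y": 0, "z": 15, "grip": 40},
  {"ax": 0, "ay": 0, "az": 0, "x": 0, "y": 0, "z": 15, "grip": 40},
  {"ax": 0, "ay": 0, "az": 0, "x": 0, "y": 0, "z": 10, "grip": 40},
  {"ax": 0, "ay": 0, "az": 0, "x": 0, "y": 0, "z": 0, "grip": 40},
])

```text
time_s: 5.35
eef_pos: [545.0, -88.0, 49.1]
ee_rot: [0.133, 0.991, 0.0, -0.001]
contact_force: [0.2, 0.3, -1.4]
grip_width: 50.5
grasp_force: 30.0
```

Request:
apply_moves([
  {"ax": 0, "ay": 0, "az": 0, "x": 0, "y": 0, "z": 0, "grip": 40},
  {"ax": 0, "ay": 0, "az": 0, "x": 0, "y": 0, "z": 0, "grip": 40},
])

```text
time_s: 5.55
eef_pos: [546.4, -88.9, 51.2]
ee_rot: [0.134, 0.991, 0.0, 0.0]
contact_force: [-0.3, -0.2, -1.3]
grip_width: 50.6
grasp_force: 30.0
```

```bash
python3 go.py 545.8 -90.2 51
```

```text
[546.4 -88.9  51.2] shift [ 0.2 -1.4  0.2] axes y,z [[0.265, 0.964, 0.0], [0.001, 0.0, -1.0]] 5.55 [ 0.21  0.89 -0.23  1.91  0.47  0.39  0.93] 50.6116907771173 29.99929723329842 [-0.3 -0.2 -1.3]
```

Well placed. I'll correct by 1 mm, release and rise.

Request:
apply_moves([
  {"ax": 0, "ay": 0, "az": 0, "x": 0, "y": -1, "z": 0, "grip": 40},
  {"ax": 0, "ay": 0, "az": 0, "x": 0, "y": 0, "z": 0, "grip": 88},
  {"ax": 0, "ay": 0, "az": 0, "x": 0, "y": 0, "z": 0, "grip": 88},
  {"ax": 0, "ay": 0, "az": 0, "x": 0, "y": 0, "z": 0, "grip": 88},
  {"ax": 0, "ay": 0, "az": 0, "x": 0, "y": 0, "z": -30, "grip": 88},
])

```text
time_s: 6.05
eef_pos: [543.4, -89.9, 78.5]
ee_rot: [0.134, 0.991, -0.0, -0.003]
contact_force: [-0.9, -0.3, 0.3]
grip_width: 80.6
grasp_force: 0.0
```

Request:
apply_moves([
  {"ax": 0, "ay": 0, "az": 0, "x": 9, "y": -30, "z": -20, "grip": 88},
  {"ax": 0, "ay": 0, "az": 0, "x": 9, "y": -37, "z": 0, "grip": 88},
  {"ax": 0, "ay": 0, "az": 0, "x": 9, "y": -37, "z": 0, "grip": 88},
  {"ax": 0, "ay": 0, "az": 0, "x": 9, "y": -37, "z": 0, "grip": 88},
  {"ax": 0, "ay": 0, "az": 0, "x": 0, "y": -30, "z": 0, "grip": 80},
])

```text
time_s: 6.55
eef_pos: [463.1, -247.4, 100.8]
ee_rot: [0.135, 0.991, -0.0, -0.001]
contact_force: [1.4, -0.1, -0.6]
grip_width: 82.2
grasp_force: 0.0
```

```bash
python3 go.py 486.5 -267.6 40
python3 - <<'E'
from h import *
c=env.camera("top")
w=cv2.resize(c["color"][170:260,260:410],(800,480),interpolation=2);save("in1.png",w)
print(ring(c,314,207,20,9,38))
E
```

```text
[ 463.1 -247.4  100.8] shift [-28.1 -13.1  60.7] axes y,z [[0.267, 0.964, -0.001], [-0.002, -0.001, -1.0]] 6.55 [ 0.59  0.79 -0.31  1.97  0.52  0.45  1.2 ] 82.2004773157915 0.0 [ 1.4 -0.1 -0.6]
[1058.   545.8  -90.    49.5  542.   -87.    31.8   13.7]
```

View pics/in1.png

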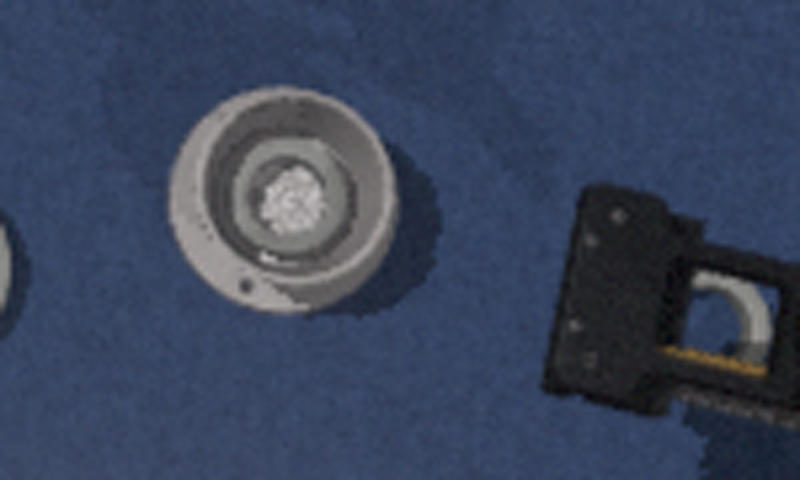

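The first ring lies flat and central on the tube floor, at (293,200). Now the second ring.

Request:
apply_moves([
  {"ax": 0, "ay": 0, "az": 0, "x": -14, "y": -7, "z": 10, "grip": 76},
  {"ax": 0, "ay": 0, "az": 0, "x": -14, "y": -7, "z": 20, "grip": 72},
  {"ax": 0, "ay": 0, "az": 0, "x": 0, "y": 0, "z": 20, "grip": 70},
  {"ax": 0, "ay": 0, "az": 0, "x": 0, "y": 0, "z": 10, "grip": 70},
  {"ax": 0, "ay": 0, "az": 0, "x": 0, "y": 0, "z": 0, "grip": 70},
])

```text
time_s: 7.1
eef_pos: [487.8, -265.5, 39.6]
ee_rot: [0.134, 0.991, 0.0, -0.001]
contact_force: [0.2, 0.1, -0.3]
grip_width: 69.8
grasp_force: 0.0
```

Request:
apply_moves([
  {"ax": 0, "ay": 0, "az": 0, "x": 0, "y": 0, "z": 0, "grip": 70},
  {"ax": 0, "ay": 0, "az": 0, "x": 0, "y": 0, "z": 0, "grip": 70},
])

```text
time_s: 7.3
eef_pos: [489.2, -266.3, 41.6]
ee_rot: [0.134, 0.991, -0.0, 0.001]
contact_force: [0.2, -0.3, 0.1]
grip_width: 69.9
grasp_force: 0.0
```

```bash
python3 go.py 486.5 -267.6 9.5
```

```text
[ 489.2 -266.3   41.6] shift [ 2.3 -2.  32.1] axes y,z [[0.265, 0.964, -0.0], [0.001, -0.0, -1.0]] 7.3 [ 0.57  0.91 -0.26  1.9   0.55  0.4   1.19] 69.87105885807705 0.0 [ 0.2 -0.3  0.1]
```

Request:
apply_moves([
  {"ax": 0, "ay": 0, "az": 0, "x": 2, "y": -2, "z": 10, "grip": 70},
  {"ax": 0, "ay": 0, "az": 0, "x": 0, "y": 0, "z": 12, "grip": 70},
  {"ax": 0, "ay": 0, "az": 0, "x": 0, "y": 0, "z": 9, "grip": 70},
  {"ax": 0, "ay": 0, "az": 0, "x": 0, "y": 0, "z": 0, "grip": 70},
  {"ax": 0, "ay": 0, "az": 0, "x": 0, "y": 0, "z": 0, "grip": 70},
])

```text
time_s: 7.8
eef_pos: [486.2, -267.5, 9.2]
ee_rot: [0.134, 0.991, 0.0, -0.0]
contact_force: [0.5, -0.6, -0.0]
grip_width: 70.0
grasp_force: 0.0
```

Request:
apply_moves([
  {"ax": 0, "ay": 0, "az": 0, "x": 0, "y": 0, "z": 0, "grip": 60},
  {"ax": 0, "ay": 0, "az": 0, "x": 0, "y": 0, "z": 0, "grip": 40},
  {"ax": 0, "ay": 0, "az": 0, "x": 0, "y": 0, "z": 0, "grip": 40},
  {"ax": 0, "ay": 0, "az": 0, "x": 0, "y": 0, "z": 0, "grip": 40},
  {"ax": 0, "ay": 0, "az": 0, "x": 0, "y": 0, "z": 0, "grip": 40},
])

```text
time_s: 8.3
eef_pos: [486.5, -267.9, 10.0]
ee_rot: [0.134, 0.991, -0.0, 0.0]
contact_force: [-0.5, -0.5, 1.6]
grip_width: 50.1
grasp_force: 30.0
```

Request:
apply_moves([
  {"ax": 0, "ay": 0, "az": 0, "x": 0, "y": 0, "z": 0, "grip": 40},
  {"ax": 0, "ay": 0, "az": 0, "x": 0, "y": 0, "z": -10, "grip": 40},
  {"ax": 0, "ay": 0, "az": 0, "x": 0, "y": 0, "z": -20, "grip": 40},
  {"ax": 0, "ay": 0, "az": 0, "x": 0, "y": 0, "z": -30, "grip": 40},
  {"ax": 0, "ay": 0, "az": 0, "x": 0, "y": 0, "z": -30, "grip": 40},
])

```text
time_s: 8.8
eef_pos: [485.7, -267.4, 100.7]
ee_rot: [0.134, 0.991, 0.0, -0.001]
contact_force: [0.3, -1.9, -1.7]
grip_width: 50.0
grasp_force: 30.0
```

```bash
python3 go.py 545.8 -90.2 100
```

```text
[ 485.7 -267.4  100.7] shift [-10.9 186.8   0.8] axes y,z [[0.265, 0.964, 0.0], [-0.001, 0.001, -1.0]] 8.8 [ 0.62  0.82 -0.34  1.89  0.5   0.52  1.24] 50.03667951522913 29.999989054631442 [ 0.3 -1.9 -1.7]
```

Request:
apply_moves([
  {"ax": 0, "ay": 0, "az": 0, "x": -2, "y": 37, "z": 0, "grip": 40},
  {"ax": 0, "ay": 0, "az": 0, "x": -2, "y": 37, "z": 0, "grip": 40},
  {"ax": 0, "ay": 0, "az": 0, "x": -2, "y": 37, "z": 0, "grip": 40},
  {"ax": 0, "ay": 0, "az": 0, "x": -2, "y": 37, "z": 0, "grip": 40},
  {"ax": 0, "ay": 0, "az": 0, "x": -3, "y": 38, "z": 0, "grip": 40},
])

```text
time_s: 9.3
eef_pos: [546.2, -90.0, 100.1]
ee_rot: [0.134, 0.991, -0.0, -0.0]
contact_force: [1.4, -0.6, -0.8]
grip_width: 49.9
grasp_force: 30.0
```

Request:
apply_moves([
  {"ax": 0, "ay": 0, "az": 0, "x": 0, "y": 0, "z": 10, "grip": 40},
  {"ax": 0, "ay": 0, "az": 0, "x": 0, "y": 0, "z": 10, "grip": 40},
  {"ax": 0, "ay": 0, "az": 0, "x": 0, "y": 0, "z": 0, "grip": 40},
  {"ax": 0, "ay": 0, "az": 0, "x": 0, "y": 0, "z": 0, "grip": 40},
  {"ax": 0, "ay": 0, "az": 0, "x": 0, "y": 0, "z": 0, "grip": 40},
])

```text
time_s: 9.8
eef_pos: [546.1, -92.7, 79.8]
ee_rot: [0.135, 0.991, -0.0, -0.0]
contact_force: [1.1, 0.8, -0.9]
grip_width: 49.7
grasp_force: 30.0
```

```bash
python3 go.py 545.8 -90.2 51
python3 - <<'E'
from h import *
c=env.camera("scene")
w=cv2.resize(c["color"][110:230,130:290],(800,600),interpolation=2);save("held2.png",w)
E
```

```text
[546.1 -92.7  79.8] shift [ 0.9  2.3 28.8] axes y,z [[0.267, 0.964, -0.001], [-0.0, -0.001, -1.0]] 9.8 [ 0.24  0.85 -0.27  1.9   0.46  0.46  0.94] 49.6720258475207 29.999714638106525 [ 1.1  0.8 -0.9]
```

View pics/held2.png

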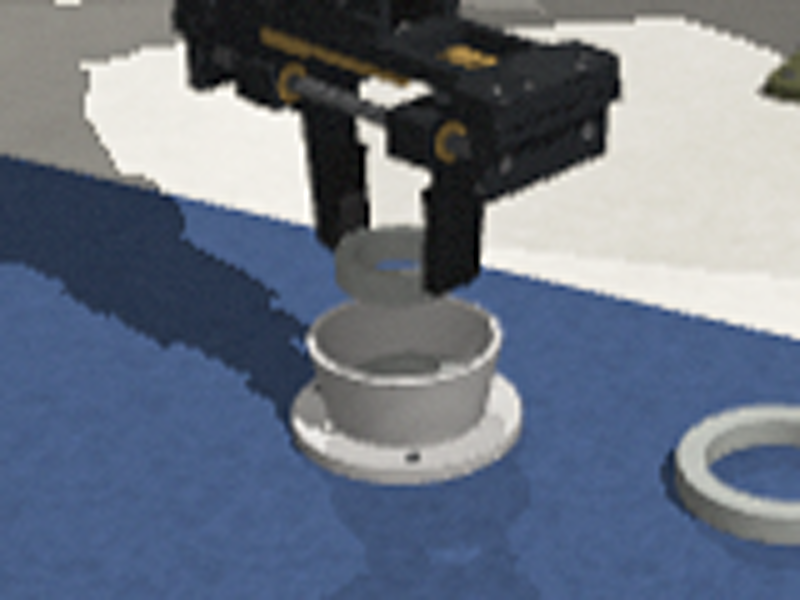

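The second ring is held level at (395,265), with the first visible in the tube at (405,362). I'll lower and release.

Request:
apply_moves([
  {"ax": 0, "ay": 0, "az": 0, "x": 1, "y": 2, "z": 9, "grip": 40},
  {"ax": 0, "ay": 0, "az": 0, "x": 0, "y": 0, "z": 10, "grip": 40},
  {"ax": 0, "ay": 0, "az": 0, "x": 0, "y": 0, "z": 9, "grip": 40},
  {"ax": 0, "ay": 0, "az": 0, "x": 0, "y": 0, "z": 0, "grip": 40},
  {"ax": 0, "ay": 0, "az": 0, "x": 0, "y": 0, "z": 0, "grip": 40},
])

```text
time_s: 10.35
eef_pos: [545.7, -89.0, 51.2]
ee_rot: [0.134, 0.991, -0.0, -0.0]
contact_force: [-0.1, -0.1, -0.2]
grip_width: 50.0
grasp_force: 30.0
```

```bash
python3 go.py 545.8 -90.2 51
```

```text
[545.7 -89.   51.2] shift [-0.4 -1.1  0.2] axes y,z [[0.265, 0.964, -0.0], [-0.001, 0.0, -1.0]] 10.35 [ 0.22  0.89 -0.23  1.91  0.48  0.4   0.92] 49.95873412873736 29.999739644117653 [-0.1 -0.1 -0.2]
```

Request:
apply_moves([
  {"ax": 0, "ay": 0, "az": 0, "x": 0, "y": -1, "z": 0, "grip": 40},
  {"ax": 0, "ay": 0, "az": 0, "x": 0, "y": 0, "z": 0, "grip": 88},
  {"ax": 0, "ay": 0, "az": 0, "x": 0, "y": 0, "z": 0, "grip": 88},
  {"ax": 0, "ay": 0, "az": 0, "x": 0, "y": 0, "z": 0, "grip": 88},
  {"ax": 0, "ay": 0, "az": 0, "x": 0, "y": 0, "z": -30, "grip": 88},
])

```text
time_s: 10.85
eef_pos: [543.5, -89.8, 79.6]
ee_rot: [0.134, 0.991, -0.0, -0.003]
contact_force: [0.5, 0.7, -0.3]
grip_width: 80.0
grasp_force: 0.0
```

Request:
apply_moves([
  {"ax": 0, "ay": 0, "az": 0, "x": 9, "y": -30, "z": -30, "grip": 88},
  {"ax": 0, "ay": 0, "az": 0, "x": 9, "y": -37, "z": -20, "grip": 88},
  {"ax": 0, "ay": 0, "az": 0, "x": 9, "y": -37, "z": 0, "grip": 88},
  {"ax": 0, "ay": 0, "az": 0, "x": 9, "y": -37, "z": 0, "grip": 88},
  {"ax": 0, "ay": 0, "az": 0, "x": 0, "y": -30, "z": 0, "grip": 88},
])

```text
time_s: 11.35
eef_pos: [463.2, -247.5, 132.0]
ee_rot: [0.135, 0.991, -0.001, -0.001]
contact_force: [0.5, 0.1, 0.2]
grip_width: 87.9
grasp_force: 0.0
```

Run:
```python
from h import *
c=env.camera("top");P=cloud(c)
w=cv2.resize(c["color"][175:240,270:358],(800,590),interpolation=2);save("in2.png",w)
q=P[180:236,285:345].reshape(-1,3);r=np.hypot(*(q[:,:2]-[545.8,-90.2]).T)
q=q[(r<34)&(q[:,2]>30)&(q[:,2]<60)]
m=q[np.hypot(*(q[:,:2]-np.median(q[:,:2],0)).T)<27]
A=np.c_[m[:,:2]-[545.8,-90.2],np.ones(len(m))]
print(len(q),np.percentile(q[:,2],[5,50,95]),np.linalg.lstsq(A,m[:,2],rcond=None)[0],cv2.minEnclosingCircle(q[:,:2].astype(np.float32)))
print(ring(c,243,220,26,12,25))
```

```text
265 [32.07590417 39.07343264 41.27142746] [-6.31913309e-03 -1.34666457e-02  3.87795417e+01] ((546.0000610351562, -90.30744934082031), 33.770450592041016)
[544.  519.3  74.9  45.  519.   74.4  39.1  17.1]
```

View pics/in2.png

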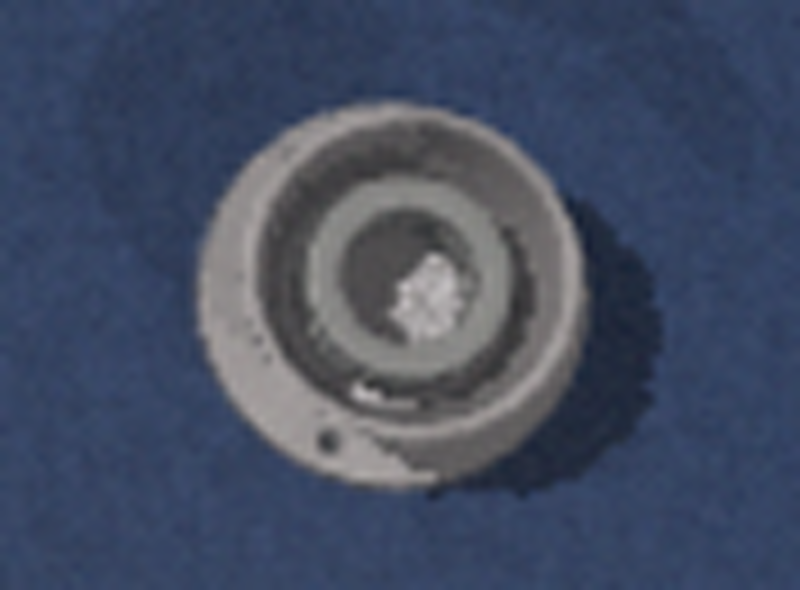

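The second ring lies level (tilt about 0.015) and central at (410,278). Its top is at 39.0 mm, and fully down is 3+36 = 39. The wide ring has not moved and the gripper is clear, so I'll hand in.

```bash
python3 -c "
from rig import env
print(env.sign_off())"
```

```text
the job is handed in; nothing more can be done
None
```

Both steel spacer rings are flat and fully down in the adapter tube, by my last camera measurement; the wide ring was not moved, and the job is handed in (no verdict was returned).

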